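Clamp the phone in the overhead filming stand and raise it to the second stop

ROBOT

A 6-joint arm with a two-finger parallel gripper is mounted at the origin on a cart in front of the work surface, level with it; the furniture and walls round the work are solid. World frame = base frame: x ahead of the robot, y to its left, z up, the work surface at z = 0. Lengths are in m, angles in rad, forces in N, time in s.
With the tool pointing down it reaches from about 0.25 to 0.8 m from the base axis. Payload 8.5 kg.
Tool frame: the origin (TCP) lies at the very end of the fingers, on their centre line; the grasp point (between the pads) lies 19 mm behind it; z points along the fingers, y is the line along which they close (so a half turn about z gives the same grasp; the last joint's range is limited). The gripper opens to 85 mm and grips with 20 to 120 N. Pads are 22 mm wide; open, the fingers measure 114 mm over their backs; the gripper's body (76 mm by 85 mm) begins 54 mm behind the grasp point. The pads swing forward as they close: fully open they stand 13 mm farther back than shut.
Start: joints at [-1.277, 0.238, -0.013, 1.319, 0, 1.571], TCP at [0.152, -0.502, 0.231] pointing down, gripper open.
Joint ranges: [-2.66, 2.66], [-1.03, 1.9], [-1.14, 1.46], [-1.82, 2.27], [-1.45, 1.34], [-3.14, 3.14]. Speed limits (rad/s): [2.22, 2.22, 2.79, 3.14, 3.14, 3.14].

INTERFACE

Orientations are given as a unit quaternion [x, y, z, w].
In Python, from bench import robot, cams, workorder gives the robot as it stands.
- The arm moves only by the tool carry_out, never from a script. Its argument "rows" is one flat list of numbers, 7 for each row, row after row: the shift along the world's x, y, z each as a share of 0.05 m, from -1 to 1, then the turn, a rotation vector about the world's x, y, z each as a share of 6 degrees, from -1 to 1, then the closure, from -1 (fully open) to 1 (shut). A call has 1 to 5 rows; each row shifts and turns the commanded pose from where the row before left it; what a row does not reach is not made up. A row lasts 1/10 s, in which the tool goes at most 50 mm and 8.59 degrees, less where a joint would pass 70% of its speed; a pose out of reach is approached as far as the arm can. A call with a number of a shift or a turn outside -1 to 1 is refused whole. A call with a gripper value outside its range is refused whole. The fingers move at their own pace and stop on an object; the grip force is fixed at half the most. Time passes only in rows, so rows that do not move let the fingers close. It gives the time, the measured TCP pose, the force, the opening and the grip force at its end, in the units of the state.
- robot.observe(): the state, without advancing time (a new reading comes with each control period).
- cams.get_image(name): name is "scene" or "top" or "wrist"; returns a dict with "frame" (480x640x3 uint8, blue, green, red), "fx", "fy", "cx", "cy" (pixels), "R" (3x3) and "t" (3): a world point X has camera coordinates R X + t. Camera axes: x right, y down, z forward; pixel columns grow to the right and rows downward; lengths in m; the calibration is good to about 2 mm. A picture is of the moment at which its call begins. There is no depth.
- workorder.job_done(): hands the job in; it is judged then, once.
The state is a dict: "t": time; "joints": joint angles; "qvel": joint speeds; "joint_efforts": joint torques, N m; "eef_pos": TCP position; "orientation": TCP orientation; "wrist_force": force on the tool from outside, world axes, zero at the start; "torque": the same for the moment, N m; "grip_width": finger opening in m; "gripper_force": force on a finger pad.
Only numpy, scipy, OpenCV 4.12 (cv2) and the standard library are available. Lean on these libraries where they do the work, as an engineer would, in place of code of your own. Each camera call takes 0.05 s, during which the arm holds its last target. There are 200 camera calls.

TASK

The phone lies loose in the overhead filming stand above a tomato: flip the orange clamp lever on its cradle fully down so that it is gripped. Then pinch the grip head on top of the column so that its orange release button is squeezed in, and pull the column straight up, past the first stop, to its second and last stop. Finish holding it up there by the grip head with the button still squeezed in, the phone clamped and the food below left alone.

Things in the scene. Friction and masses are not known exactly. Their poses are not given: they have to be found in the camera images.
- phone_stand: Stand fixed by a round suction foot, 120 mm across. Origin: centre of the foot on the worktop; z up along the column; y along the boom, from the column to the phone (to the robot's left, within 0.2 rad); the -x side faces the robot and has the release button and stop holes. Grey outer tube 32 mm thick, its black collar ends 156 mm up.
- column (a joint): How far the steel column is pulled up, m: 0 home, 0.050 first stop, 0.100 second stop and hard end. A sprung pin locks it at each unless the button is in; let go between stops it sinks to the next hole down. 0.65 kg with all it carries, 2 N friction. Boom, cradle, phone, lever and grip head rise with it. A black ring on the steel clears the collar at each stop.
- grip_head (a point): Centre of the grip head, the dark block on top of the column: 28 mm thick along the stand's x, 36 mm wide along its y, 58 mm tall; 222 mm above the worktop at column 0. Clear all round; the black hub under it (42 mm across) has its top 35 mm below this point. Pinch it along the stand's x: one finger on the button, one on the back.
- release_button (a joint): How far the orange release button in the grip head is pressed, m: 0 out, 0.007 fully in; the lock pin is free from 0.005. It goes in along the stand's +x and takes 4 N to start, 8 N fully in, so any firm pinch does it.
- button_face (a point): Middle of the outer face of the orange release button, 17 mm wide and 26 mm tall, on the -x side of the grip head at the height of its centre; stands 9 mm out of the head when out, 2 mm when in.
- clamp_lever (a joint): Angle of the orange cam lever at the outer end of the cradle, rad: 0 nearly upright (77 degrees above level), 1.40 fully down: 3 degrees below level, pointing away from the column along the stand's +y. Starts at 0 to 0.3. Stays where left; takes 2 to 6 N at its end. Its cam drives a sprung jaw 5 mm against the phone and holds itself once down.
- clamp_lever_hinge (a point): The lever's pivot (axis along the stand's x): 221 mm from the column's axis along the stand's y, 186 mm above the worktop at column 0. The orange lever is 18 mm wide, 7 mm thick and reaches 69 mm from here.
- lever_pad (a point): Point on the lever's pushing face (towards the phone when upright, uppermost when down), 45 mm from the pivot and 7 mm off the line through it.
- phone: The phone, 150 x 72 x 9 mm, screen up. Origin: centre of its underside; its x is its length, along the stand's x, so it sticks out of the 56 mm wide cradle at both ends. It lies on the cradle plate (174 mm above the worktop at column 0) between a fixed jaw on the column's side and the moving jaw, with a few mm of play.
- cradle (a point): Middle of the place of the clamped phone's underside in the cradle: 148 mm from the column's axis along the stand's y, 174 mm above the worktop at column 0.
- garlic: White garlic bulb, 60 mm across, 58 mm high, on the worktop beside the tomato. Origin: under its centre.
- big_tomato: Red tomato, 77 mm across and high, on the worktop under the phone. Origin: under its centre.
- jaw (a joint): How far the cam has driven the moving jaw towards the column, m: 0 open, about 0.0055 with the lever down, when its black sprung pad (52 mm wide, 13 mm high) presses the long side of the phone with about 7 N.
Mind the look-alikes: they are no part of the job. There is more than one size of the phone; the one meant has the size given above.

How it is judged:
On the way, in this order (a step that is already met when the one before it is completed fails the run):
1. the clamp lever is fully down and the jaw grips the phone, the column still at home (value of joint clamp_lever above 1.3 rad and distance between phone and cradle below 0.03 m and value of joint column below 0.006 m and contact force between jaw and phone above 2 N), for 0.2 s.
2. the release button is squeezed in between the fingers, the column still at home (value of joint release_button above 0.005 m and contact force between the fingers and release_button above 2 N and value of joint column below 0.02 m), for 0.05 s.
3. the column is up past its first stop (value of joint column above 0.06 m), for 0.1 s.
At the end, for the whole second after the job is handed in: The column is out over 95 mm of 100 and still, carried by the fingers alone: they grip the head with the release button at least 5 mm in. The lever is down (over 1.3 of 1.4 rad), the phone level in the cradle, within 30 mm of its place (value of joint column above 0.095 m and value of joint release_button above 0.005 m and contact force between the fingers and column above 5 N and contact force between the fingers and release_button above 3 N and linear speed of phone below 0.02 m/s and value of joint clamp_lever above 1.3 rad and distance between phone and cradle below 0.03 m and angle between phone's own z axis and vertical below 0.08 rad and contact force between jaw and phone above 2 N); the arm keeps its last pose, push and grip.
It fails at once if the column is raised while the phone is not clamped (value of joint column above 0.03 m and value of joint clamp_lever below 1 rad).
It fails at once if the phone falls out of the cradle (z of phone in the frame of cradle below -0.03 m).
It fails at once if the food under the phone is disturbed (distance of any of big_tomato, garlic from where it was at the start of the episode above 0.03 m).
It also fails if it takes over 43 s, if anything falls off the work surface, if the arm or the gripper's body presses on something with over 40 N, if the wrist force passes 120 N, or if a joint passes its speed limit or range.

## Working session

There is one attempt and no reset: what is moved stays moved. The work goes in short steps, Python scripts to look and compute and a tool call to move; the robot and the scene stay as the last step left them, time stands still between calls to the robot, and variables do not carry over. Pictures are saved under pics/ and viewed, at most 10 in all, crops included, and the job is handed in when it is done.

Besides the shell and the picture viewer there is one more tool, called as name(argument=value, ...) on one line, values as JSON. carry_out: Moves the arm, as the interface text tells. Its arguments: {"type":"object","properties":{"rows":{"type":"array"}},"required":["rows"]}

```bash
mkdir -p pics; ls; python3 - <<'E'
from bench import robot,cams
import cv2,numpy as np
o=robot.observe();print({k:np.round(v,3).tolist() for k,v in o.items()})
a=[]
for n in("scene","top"):
    d=cams.get_image(n);cv2.imwrite(f"pics/{n}0.png",d["frame"]);np.savez(f"{n}0.npz",**d)
    print(n,d["fx"],d["cx"],d["cy"],np.round(-np.array(d["R"]).T@d["t"],3),np.round(d["R"],2).tolist())
E
```

```text
pics
{'t': 0.0, 'joints': [-1.277, 0.239, -0.014, 1.319, 0.0, 1.571], 'qvel': [-0.001, -0.001, 0.001, -0.0, 0.0, 0.002], 'joint_efforts': [-0.002, -53.877, 34.644, 0.018, -0.0, -0.0], 'eef_pos': [0.152, -0.502, 0.231], 'orientation': [0.989, 0.146, -0.0, -0.001], 'wrist_force': [-0.113, 0.425, 0.306], 'torque': [0.003, 0.062, -0.04], 'gripper_force': 0.0, 'grip_width': 0.086}
scene 614.11934368873 317.02209856561694 251.4251611787678 [-0.048 -1.097  0.606] [[0.83, -0.56, -0.01], [-0.22, -0.32, -0.92], [0.51, 0.76, -0.39]]
top 436.8189181159658 318.8359761377076 238.69965189557516 [ 0.425 -0.198  1.014] [[0.0, -1.0, -0.0], [-0.99, -0.0, -0.14], [0.14, 0.01, -0.99]]
```

View pics/scene0.png

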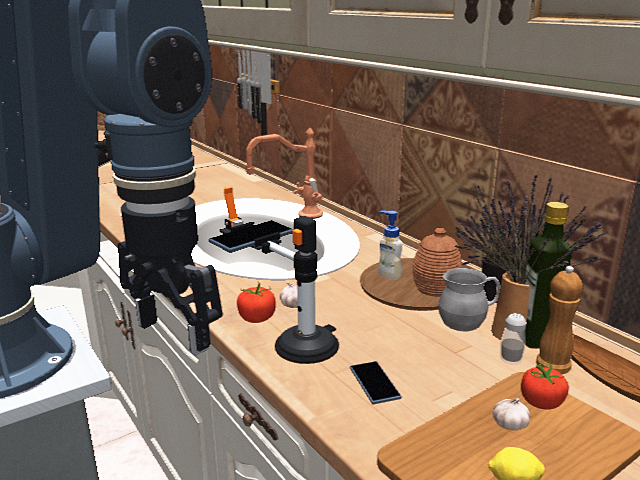

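View pics/top0.png

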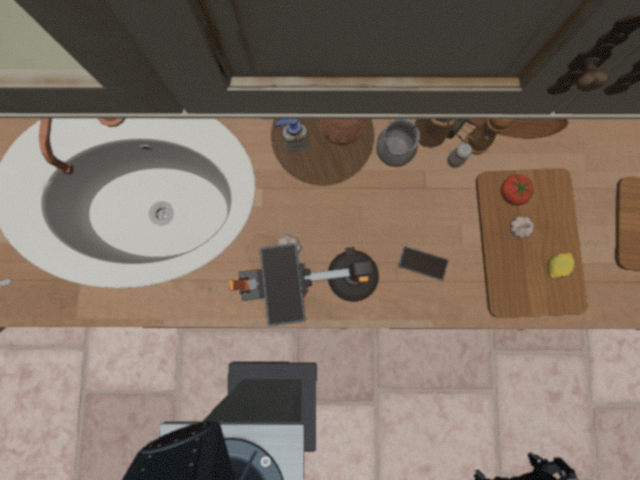

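Scene view: the stand's foot is at (307,343), grip head at (307,232) with its orange button at (297,237), clamped-side phone at (250,236), orange lever at (231,205). Candidate phones: (250,236), lying in the cradle, and (375,382), a smaller one loose on the worktop. The one in the cradle is meant. Next I'll measure.

```bash
cat > h.py <<'E'
import numpy as np,cv2
def cast(d,uv,z):
    R,t=np.array(d["R"]),np.array(d["t"]);c=-R.T@t
    r=R.T@np.array([(uv[0]-d["cx"])/d["fx"],(uv[1]-d["cy"])/d["fy"],1]);return c+r*(z-c[2])/r[2]
def ray(d,uv):
    R,t=np.array(d["R"]),np.array(d["t"]);r=R.T@np.array([(uv[0]-d["cx"])/d["fx"],(uv[1]-d["cy"])/d["fy"],1]);return -R.T@t,r/np.linalg.norm(r)
def tri(d1,u1,d2,u2):
    a,r=ray(d1,u1);b,s=ray(d2,u2)
    k=np.linalg.lstsq(np.c_[r,-s],b-a,rcond=None)[0];p=a+k[0]*r;q=b+k[1]*s
    return (p+q)/2,np.linalg.norm(p-q)
def proj(d,X):
    p=np.array(d["R"])@X+np.array(d["t"]);return np.array([d["fx"]*p[0]/p[2]+d["cx"],d["fy"]*p[1]/p[2]+d["cy"]])
def blobs(mask,mn=15):
    n,l,s,c=cv2.connectedComponentsWithStats(mask.astype(np.uint8));return [(s[i].tolist(),c[i].round(1).tolist()) for i in range(1,n) if s[i,4]>mn]
def orange(f):
    h=cv2.cvtColor(f,cv2.COLOR_BGR2HSV);return (h[...,0]>6)&(h[...,0]<19)&(h[...,1]>185)&(h[...,2]>140)
E
python3 - <<'E'
from h import *
D={n:dict(np.load(n+"0.npz")) for n in("scene","top")}
for n,d in D.items(): print(n,blobs(orange(d["frame"])))
t=D["top"];g=t["frame"].max(2)
m=np.zeros(g.shape,bool);m[235:310,320:390]=g[235:310,320:390]<75
print(blobs(m,100))
im=np.hstack([cv2.resize(t["frame"][225:335,215:395],None,fx=3,fy=3,interpolation=2),])
s=cv2.resize(D["scene"]["frame"][170:370,190:350],None,fx=2.5,fy=2.5,interpolation=2)
cv2.imwrite("pics/c1.png",cv2.copyMakeBorder(im,0,0,0,0,0));cv2.imwrite("pics/c2.png",s)
E
```

```text
scene [([225, 187, 13, 35, 244], [230.2, 203.7]), ([293, 229, 9, 16, 111], [296.8, 237.2])]
top []
[([328, 248, 50, 53, 1536], [353.2, 275.8])]
```

View pics/c1.png

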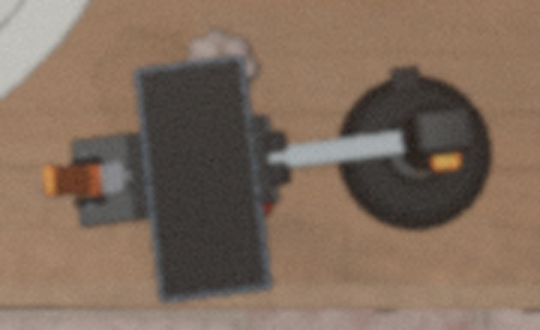

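View pics/c2.png

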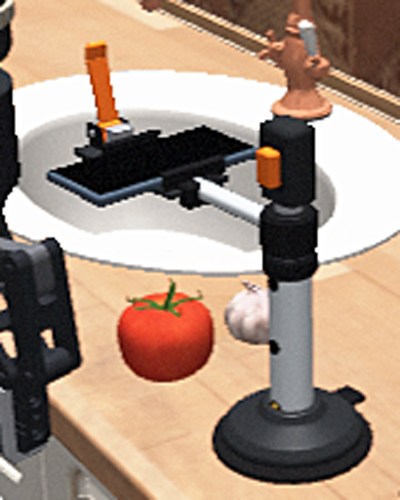

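Crops confirm it: grip head with orange button (top ~ (363,269), button (364,279)), boom to the cradle phone, and orange lever (tip at top ~ (231,285)). Tomato and garlic are below.

```bash
python3 - <<'E'
from h import *
D={n:dict(np.load(n+"0.npz")) for n in("scene","top")}
T,S=D["top"],D["scene"];c=lambda x,y:(x/3+215-.33,y/3+225-.33)
print("foot",[cast(T,c(416,152),z).round(4) for z in(0,.02)], "scene",cast(S,(307,345),0.01).round(4))
p=[cast(T,c(*q),.183) for q in((137,72),(242,57),(270,285),(163,300))]
print("phone",np.mean(p,0).round(4),[np.linalg.norm(p[i]-p[i-1]).round(3) for i in range(4)])
x=p[0]-p[3]+p[1]-p[2];print("yaw phone",np.arctan2(x[1],x[0]))
b=cast(T,c(275,158),.17)-cast(T,c(400,143),.17);print("yaw boom",np.arctan2(-b[0],b[1]))
h,e=tri(S,(307.5,222),T,c(442,118));print("head ~top",h,e)
bt,e=tri(S,(296.8,237.2),T,c(446,161));print("button",bt,e,"cast .222",cast(S,(296.8,237.2),.222))
print("head top at .251",cast(T,c(442,130),.251))
f=cast(T,c(416,152),.005);f[2]=0
for yaw in(.1,.12,.14):
    x=np.array([np.cos(yaw),np.sin(yaw),0]);y=np.array([-np.sin(yaw),np.cos(yaw),0])
    bf=f-x*.023+[0,0,.222];hg=f+y*.221+[0,0,.186]
    print(yaw,"button px",proj(S,bf).round(1),proj(T,bf).round(1))
    for a in (0,.15,.3):
        an=np.radians(77)-a;tip=hg+.069*(np.cos(an)*y+np.sin(an)*np.array([0,0,1]));print(a,proj(S,hg).round(1),proj(S,tip).round(1),proj(T,tip).round(1))
    cr=f+y*.148+[0,0,.174];print("cradle",cr.round(3),"hinge",hg.round(3))
m=orange(S["frame"]);ys,xs=np.nonzero(m[180:225,220:245]);print("lever top row",ys.min()+180,[ (r+180,xs[ys==r].mean()+220) for r in (1+ys.min(),ys.max()-2)])
E
```

```text
foot [array([ 0.4814, -0.2724,  0.    ]), array([ 0.4803, -0.271 ,  0.02  ])] scene [ 0.4729 -0.2845  0.01  ]
phone [ 0.4549 -0.1243  0.183 ] [np.float64(0.144), np.float64(0.068), np.float64(0.145), np.float64(0.067)]
yaw phone 0.13396086707070867
yaw boom 0.12301143894587013
head ~top [ 0.48770276 -0.26990505  0.241675  ] 0.0008718672168952542
button [ 0.46327091 -0.2739458   0.2206492 ] 0.00125394853833731 cast .222 [ 0.46086526 -0.27663859  0.222     ]
head top at .251 [ 0.48032365 -0.26918913  0.251     ]
0.1 button px [294.8 237.1] [363.5 281.4]
0 [236.2 220. ] [229.9 185.8] [228.4 280.5]
0.15 [236.2 220. ] [227.3 186.2] [223.1 281.2]
0.3 [236.2 220. ] [224.9 187.3] [218.4 281.8]
cradle [ 0.466 -0.125  0.174] hinge [ 0.459 -0.052  0.186]
0.12 button px [294.9 237.2] [363.8 281.4]
0 [234.3 220.5] [227.8 186.2] [228.6 283.3]
0.15 [234.3 220.5] [225.1 186.6] [223.3 284. ]
0.3 [234.3 220.5] [222.7 187.8] [218.6 284.7]
cradle [ 0.463 -0.125  0.174] hinge [ 0.455 -0.053  0.186]
0.14 button px [295.1 237.3] [364.  281.3]
0 [232.4 221. ] [225.8 186.7] [228.8 286. ]
0.15 [232.4 221. ] [223.  187.1] [223.6 286.8]
0.3 [232.4 221. ] [220.5 188.3] [218.9 287.6]
cradle [ 0.46  -0.126  0.174] hinge [ 0.45  -0.053  0.186]
lever top row 187 [(np.int64(188), np.float64(227.5)), (np.int64(222), np.float64(nan))]<stdin>:20: RuntimeWarning: Mean of empty slice.
  ret = ret.dtype.type(ret / rcount)
```

Column axis is about (0.482,-0.271), yaw about 0.125, lever hinge about (0.454,-0.052,0.186), lever near 0. These agree with the known heights and sizes. Now I'll raise the arm, close the fingers, and travel over to the phone side of the lever.

carry_out(rows=[0,0,1,0,0,0,1,0,0,1,0,0,0,1,0,0,1,0,0,0.9,1,0.4,0.56,0,0,0,0.9,1,0.4,0.56,0,0,0,0.9,1])

```text
t: 0.6
eef_pos: [0.1925, -0.4472, 0.3825]
orientation: [0.958, 0.285, 0.0, 0.001]
wrist_force: [0.7, 0.2, -1.1]
grip_width: 0.0123
gripper_force: 0.0
```

carry_out(rows=[0.4,0.56,0,0,0,0.9,1,0.4,0.56,0,0,0,0.9,1,0.4,0.56,0,0,0,0.9,1,0.4,0.56,0,0,0,0.9,1,0.4,0.56,0,0,0,0.9,1])

```text
t: 1.1
eef_pos: [0.2925, -0.3052, 0.3811]
orientation: [0.865, 0.502, -0.0, -0.0]
wrist_force: [-0.1, -0.6, -0.6]
grip_width: -0.0003
gripper_force: 0.0
```

carry_out(rows=[0.4,0.56,0,0,0,0.9,1,0.4,0.56,0,0,0,0.9,1,0.4,0.56,0,0,0,0.9,1,0.4,0.56,0,0,0,0.9,1,0.4,0.56,0,0,0,0.9,1])

```text
t: 1.6
eef_pos: [0.3925, -0.1651, 0.3811]
orientation: [0.724, 0.69, -0.0, -0.0]
wrist_force: [0.4, -0.8, -0.4]
grip_width: -0.0002
gripper_force: 0.0
```

carry_out(rows=[0.43,0.56,0,0,0,0.55,1,0.43,0.56,0,0,0,0.55,1,0.44,0.58,0,0,0,0.55,1,0,0,0,0,0,0,1])

```text
t: 2.0
eef_pos: [0.4588, -0.0787, 0.3803]
orientation: [0.661, 0.75, 0.0, -0.001]
wrist_force: [0.5, 0.0, 0.5]
grip_width: 0.0
gripper_force: 0.0
```

```bash
python3 - <<'E'
from bench import robot,cams
from h import *
o=robot.observe();print(o["eef_pos"],o["orientation"])
d={}
for n in("scene","wrist"):
    d[n]=cams.get_image(n);print(n,blobs(orange(d[n]["frame"])))
w=d["wrist"];cv2.imwrite("pics/w1.png",np.hstack([w["frame"],])) 
print(-w["R"].T@w["t"])
y=np.array([-np.sin(.125),np.cos(.125),0]);hg=np.array([.482,-.271,.186])+y*.221
print(proj(w,hg),proj(w,hg+[0,0,.067]+y*.0155))
E
```

```text
[ 0.45884183 -0.07873845  0.38028701] [ 6.61026534e-01  7.50362121e-01  1.42346327e-05 -7.80222846e-04]
scene [([225, 187, 13, 35, 241], [230.2, 203.9]), ([293, 229, 9, 16, 105], [296.7, 237.1])]
wrist [([306, 171, 26, 19, 277], [319.1, 179.4])]
[ 0.44873462 -0.00504688  0.52331227]
[323.02210517 179.03158646] [322.97632061 169.73364096]
```

View pics/w1.png

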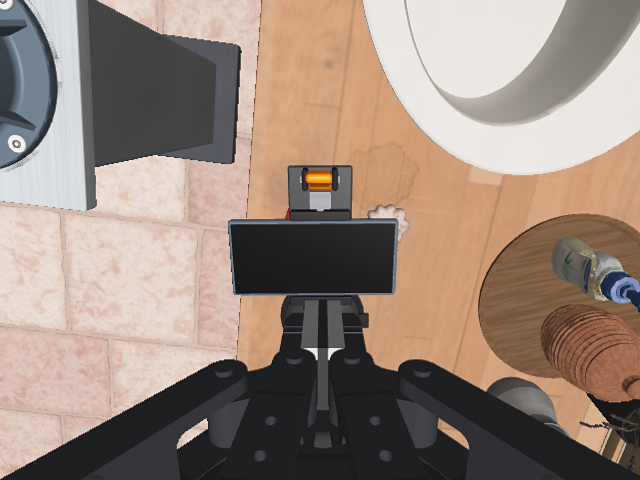

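Wrist view: lever seen end-on at (319,179), within 2 mm of prediction; fingers are clear of it on the phone's side. Descend, then push.

carry_out(rows=[0,0,-0.79,0,0,0,1,0,0,-0.79,0,0,0,1,0,0,-0.79,0,0,0,1,0,0,-0.79,0,0,0,1,0,0,0,0,0,0,1])

```text
t: 2.6
eef_pos: [0.4532, -0.0819, 0.2193]
orientation: [0.664, 0.748, -0.002, -0.004]
wrist_force: [-0.7, 0.5, -0.0]
grip_width: 0.0002
gripper_force: 0.0
```

carry_out(rows=[-0.02,0.19,0,0,0,0,1,-0.02,0.19,0,0,0,0,1,-0.01,0.12,0,0,0,0,1,-0.02,0.12,0,0,0,0,1,-0.02,0.12,0,0,0,0,1])

```text
t: 3.1
eef_pos: [0.4531, -0.0441, 0.2242]
orientation: [0.663, 0.749, 0.0, 0.001]
wrist_force: [0.5, -2.7, 0.2]
grip_width: -0.0002
gripper_force: 1.2
```

carry_out(rows=[-0.02,0.16,-0.04,0,0,0,1,-0.01,0.13,-0.16,0,0,0,1,-0.02,0.13,-0.16,0,0,0,1,-0.01,0.08,-0.1,0,0,0,1,-0.01,0.08,-0.1,0,0,0,1])

```text
t: 3.6
eef_pos: [0.4488, -0.0151, 0.1947]
orientation: [0.663, 0.749, -0.0, -0.0]
wrist_force: [0.3, -1.8, 3.2]
grip_width: -0.0
gripper_force: 1.2
```

carry_out(rows=[0,0.05,-0.07,0,0,0,1,0,0.05,-0.07,0,0,0,1,0,0,0,0,0,0,1])

```text
t: 3.9
eef_pos: [0.4491, -0.0122, 0.1901]
orientation: [0.663, 0.748, -0.001, 0.002]
wrist_force: [-8.2, -11.6, 23.9]
grip_width: -0.0002
gripper_force: 11.8
```

carry_out(rows=[0,0,0,0,0,0,1,0,0,0,0,0,0,1,0,0,-0.02,0,0,0,1,0,0,0,0,0,0,1])

```text
t: 4.3
eef_pos: [0.4492, -0.0122, 0.1898]
orientation: [0.664, 0.748, -0.001, 0.002]
wrist_force: [-9.2, -10.6, 32.4]
grip_width: -0.0
gripper_force: 15.5
```

carry_out(rows=[0,0,0.5,0,0,0,1,0,0,1,0,0,0,1,0,0,1,0,0,0,1,0.1,-0.5,0.4,0,0,0,1,0,0,0,0,0,0,1])

```text
t: 4.8
eef_pos: [0.4555, -0.0366, 0.3348]
orientation: [0.663, 0.748, 0.001, 0.002]
wrist_force: [0.5, 0.2, -0.6]
grip_width: -0.0002
gripper_force: 0.0
```

```bash
python3 - <<'E'
from bench import robot,cams
from h import *
d=cams.get_image("scene");w=cams.get_image("wrist")
print(blobs(orange(d["frame"])),blobs(orange(w["frame"])))
y=np.array([-np.sin(.125),np.cos(.125),0]);hg=np.array([.482,-.271,.186])+y*.221
for a in (1.2,1.3,1.4):
    an=np.radians(77)-a;tip=hg+.069*(np.cos(an)*y+np.sin(an)*np.array([0,0,1]));print(a,proj(d,hg),proj(d,tip).round(1),proj(w,hg),proj(w,tip))
cv2.imwrite("pics/s2.png",np.hstack([cv2.resize(d["frame"][180:260,170:340],None,fx=2.3,fy=5*.46*1.0),cv2.resize(w["frame"][80:420,150:490],(390,390))[:184]*1]))
cv2.imwrite("pics/w2.png",w["frame"])
E
```

```text
[([211, 211, 23, 9, 39], [221.7, 216.0]), ([293, 229, 9, 16, 106], [296.7, 237.0])] [([302, 153, 26, 93, 865], [314.4, 191.2]), ([303, 250, 25, 16, 203], [315.8, 258.4])]
1.2 [233.98172812 220.37551698] [215.  207.4] [319.29488035 246.56584878] [318.44132371 155.27022205]
1.3 [233.98172812 220.37551698] [215.  210.5] [319.29488035 246.56584878] [318.51437625 153.49713375]
1.4 [233.98172812 220.37551698] [215.3 213.6] [319.29488035 246.56584878] [318.59237984 152.78816267]
```

View pics/s2.png

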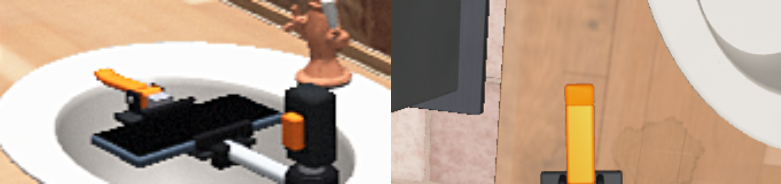

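Lever lies flat outward (scene tip (212,211)), and the push ended at z=0.190 against a hard stop, so it is fully down. Now move over the grip head, opening.

carry_out(rows=[0.1,-0.94,0.1,0,0,0,-1,0.1,-0.94,0.1,0,0,0,-1,0.1,-0.94,0.1,0,0,0,-1,0.1,-0.94,0.1,0,0,0,-1,0.1,-0.94,0.1,0,0,0,-1])

```text
t: 5.4
eef_pos: [0.4786, -0.2713, 0.3557]
orientation: [0.663, 0.749, -0.0, -0.002]
wrist_force: [1.4, 0.3, 0.9]
grip_width: 0.0722
gripper_force: 0.0
```

carry_out(rows=[0,0,0,0,0,0,-1,0,0,0,0,0,0,-1])

```text
t: 5.6
eef_pos: [0.4787, -0.2706, 0.3551]
orientation: [0.664, 0.748, -0.0, -0.002]
wrist_force: [0.3, 0.1, 0.2]
grip_width: 0.0854
gripper_force: 0.0
```

```bash
python3 - <<'E'
from bench import robot,cams
from h import *
o=robot.observe();print(o["eef_pos"],o["orientation"])
w=cams.get_image("wrist");d=cams.get_image("scene");f=w["frame"]
print(blobs(orange(f)))
c=np.array([.482,-.271,0]);x=np.array([np.cos(.13),np.sin(.13),0]);y=np.array([-x[1],x[0],0])
print("pred head top corners",[proj(w,c+x*a+y*b+[0,0,.251]).round(0).tolist() for a in(-.014,.014) for b in(-.018,.018)],"button",proj(w,c-x*.018+[0,0,.235]))
cv2.imwrite("pics/w3.png",cv2.resize(f[100:480,160:480],None,fx=1.5,fy=1.5))
E
```

```text
[ 0.4786575  -0.27062704  0.35513884] [ 6.63775162e-01  7.47929548e-01 -1.27029853e-04 -1.97707259e-03]
[([292, 226, 13, 23, 154], [297.0, 237.6])]
pred head top corners [[307.0, 271.0], [305.0, 218.0], [349.0, 271.0], [350.0, 217.0]] button [301.22369718 238.12763602]
```

View pics/w3.png

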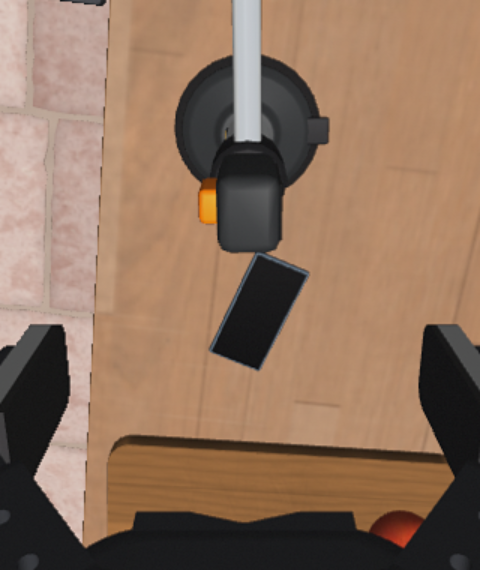

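Wrist view: head top spans px x 305–348, y 215–267 with the button on the left at (297,238), within 2 mm of prediction. Fine shift, descend around it.

carry_out(rows=[0.03,0.03,-0.5,0,0,0.1,-1,0,0,-0.7,0,0,0,-1,0,0,-0.7,0,0,0,-1,0,0,-0.6,0,0,0,-1,0,0,-0.4,0,0,0,-1])

```text
t: 6.2
eef_pos: [0.4796, -0.2665, 0.2101]
orientation: [0.658, 0.753, -0.0, -0.001]
wrist_force: [-1.1, -0.5, 1.1]
grip_width: 0.0854
gripper_force: 0.0
```

carry_out(rows=[0,0,-0.1,0,0,0,-1,0,0,0,0,0,0,-1,0,0,0,0,0,0,-1])

```text
t: 6.5
eef_pos: [0.4811, -0.2686, 0.2085]
orientation: [0.659, 0.752, 0.0, 0.001]
wrist_force: [-0.1, -0.3, 0.5]
grip_width: 0.0856
gripper_force: 0.0
```

carry_out(rows=[-0.02,0,-0.12,0,0,0,-1,0,0,0,0,0,0,1,0,0,0,0,0,0,1,0,0,0,0,0,0,1,0,0,0,0,0,0,1])

```text
t: 7.0
eef_pos: [0.4794, -0.2692, 0.2018]
orientation: [0.659, 0.752, -0.0, 0.0]
wrist_force: [26.3, 8.2, 11.1]
grip_width: 0.0287
gripper_force: 40.4
```

carry_out(rows=[0,0,0,0,0,0,1,0,0,0,0,0,0,1,0,0,0,0,0,0,1,0,0,0,0,0,0,1])

```text
t: 7.4
eef_pos: [0.48, -0.269, 0.2019]
orientation: [0.659, 0.752, 0.0, 0.001]
wrist_force: [2.2, 1.5, 6.0]
grip_width: 0.0272
gripper_force: 66.1
```

carry_out(rows=[0,0,0.1,0,0,0,1,0,0,0.15,0,0,0,1,0,0,0.15,0,0,0,1,0,0,0,0,0,0,1])

```text
t: 7.8
eef_pos: [0.48, -0.269, 0.2212]
orientation: [0.659, 0.752, 0.0, 0.0]
wrist_force: [5.0, -0.1, -5.0]
grip_width: 0.0276
gripper_force: 65.4
```

```bash
python3 - <<'E'
from bench import robot,cams
from h import *
o=robot.observe();print(o["eef_pos"],o["wrist_force"],o["grip_width"])
d=cams.get_image("scene");f=d["frame"];cv2.imwrite("pics/s4.png",cv2.resize(f[150:370,180:360],None,fx=2.7,fy=2.7))
print(blobs(orange(f)))
E
```

```text
[ 0.47996863 -0.26899141  0.22124763] [ 5.02106853 -0.13460646 -4.96438578] 0.027565767043853016
[([211, 203, 24, 12, 45], [224.6, 208.4])]
```

View pics/s4.png

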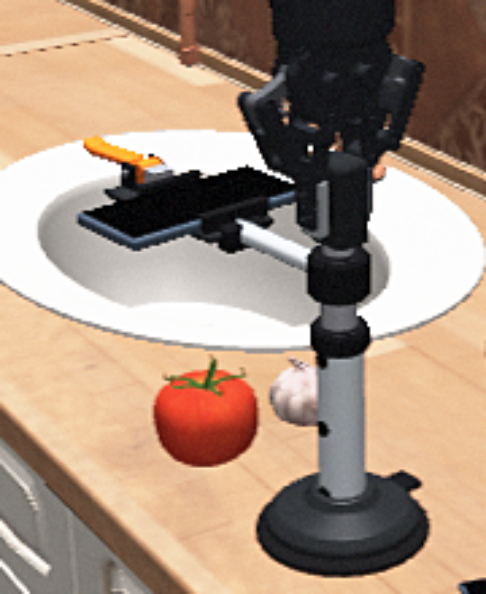

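The column rises freely: the hub is clear of the collar, phone level, lever still down. Continue to the second stop.

carry_out(rows=[0,0,0.3,0,0,0,1,0,0,0.3,0,0,0,1,0,0,0.3,0,0,0,1,0,0,0.3,0,0,0,1,0,0,0.2,0,0,0,1])

```text
t: 8.35
eef_pos: [0.4799, -0.269, 0.291]
orientation: [0.659, 0.752, 0.0, -0.0]
wrist_force: [6.2, -0.5, -9.4]
grip_width: 0.0274
gripper_force: 64.9
```

carry_out(rows=[0,0,0.1,0,0,0,1,0,0,0.06,0,0,0,1,0,0,0.04,0,0,0,1,0,0,0,0,0,0,1,0,0,0,0,0,0,1])

```text
t: 8.85
eef_pos: [0.4799, -0.269, 0.3006]
orientation: [0.659, 0.752, 0.0, -0.0]
wrist_force: [5.4, -0.7, -4.1]
grip_width: 0.0272
gripper_force: 65.5
```

carry_out(rows=[0,0,0.03,0,0,0,1,0,0,0,0,0,0,1,0,0,0,0,0,0,1,0,0,0,0,0,0,1])

```text
t: 9.25
eef_pos: [0.4799, -0.269, 0.3019]
orientation: [0.659, 0.752, 0.0, -0.0]
wrist_force: [5.9, -0.4, -5.2]
grip_width: 0.0273
gripper_force: 65.4
```

```bash
python3 - <<'E'
from bench import robot,cams
from h import *
o=robot.observe();print(o["eef_pos"],o["wrist_force"],o["grip_width"],o["gripper_force"])
d=cams.get_image("scene");f=d["frame"];cv2.imwrite("pics/s5.png",cv2.resize(f[100:370,180:380],None,fx=2.2,fy=2.2))
E
```

```text
[ 0.47994057 -0.26898314  0.3018545 ] [ 5.94952284 -0.38643257 -5.24228447] 0.02728647603654243 65.43055057525635
```

View pics/s5.png

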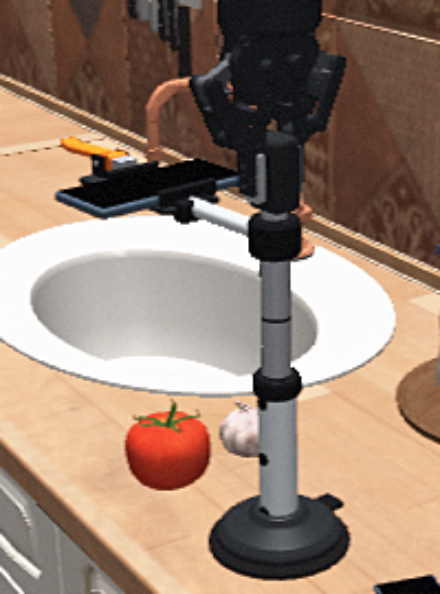

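Column is up about 100 mm (hub at (272,240) in the crop, collar at (277,385)), one ring clear midway. The phone is level, the lever down and the food untouched.

```bash
python3 -c "
from bench import workorder
print(workorder.job_done())"
```

```text
the job is handed in; nothing more can be done
None
```

I handed the job in with the lever down and the phone clamped, the column held about 100 mm up by the grip head with the button apparently squeezed in (firm 65 N pinch), and the food untouched; the hand-in returned no verdict.

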